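# Turn the sugar box round in its sleeve

### The job

Two sugar-cube boxes stand in metal sleeves on the counter; one is in the wrong way round, so that only its closed, lidded end sticks out and its sugar is hidden. Slide that box out of its sleeve, turn it end for end and slide it back into the same sleeve, lid up and fully home, so that its open end with the sugar cubes sticks out ready for serving. Leave the other box, whose cubes already show, as it is.

Things in the scene. Friction and masses are not known exactly. Their poses are not given: they have to be found in the camera images.
- box_mid (a point): Centre of the box to turn: plain brown card, rigid, loose, 180 long (x) x 54 wide (y) x 46 mm high (z up), about 0.25 kg. Its +x end is open on top for 51 mm, showing white sugar cubes; the rest has a flat lid. At the start the +x end is in the sleeve, within 10 mm of home; the lidded end sticks out. Gripped across its width at the centre, the fingers clear the sleeve even when home, either way round.
- sleeve_mouth (a point): Mid-mouth, at floor level, of this box's fixed metal sleeve; +x runs in, z up. Inside 62 deep to its closed back, 66 wide, 53 mm high; flared to 76 wide in the first 10 mm; outside 83 wide, top 59 mm above the counter. The box slides on its 3 mm thick, 100 wide base plate, which reaches 133 mm out before the mouth. Fully home, the box's centre is at x = -28 mm, y = 0, 23 mm above this point.
- other_mid (a point): Centre of the other box, of the same make and size, in a second sleeve of the same kind; its +x (open) end with the sugar cubes already sticks out. To be left as it is.
Things that resemble listed ones, but are neither listed nor needed, are in the scene too. What is shaped like the part that bears box_mid but turquoise is not meant.

How it is judged:
By the outcome, as a careful person would: the job done as asked, in the order asked, and still so for the second after the job is handed in, with the robot touching nothing.
It also fails if it takes over 48 s, if anything falls off the work surface, if the arm or the gripper's body presses on something with over 40 N, if the wrist force passes 120 N, or if a joint passes its speed limit or range.

### The arm

A 6-joint arm with a two-finger parallel gripper is mounted at the origin on the work surface. World frame = base frame: x ahead of the robot, y to its left, z up, the work surface at z = 0. Lengths are in m, angles in rad, forces in N, time in s.
With the tool pointing down it reaches from about 0.275 to 0.85 m from the base axis. Payload 5.2 kg.
Tool frame: the origin (TCP) lies at the very end of the fingers, on their centre line; the grasp point (between the pads) lies robot.grasp_offset behind it (robot.grasp_offset is the distance from the TCP to the grasp point, in m); y points along the fingers, z is the direction in which the jaws open and shut, and the axes are right-handed (so a half turn about y gives the same grasp; the last joint's range is limited). The gripper opens to 85 mm and grips with 20 to 120 N. Pads are 22 mm wide; open, the fingers measure 114 mm over their backs; the gripper's body (76 mm by 85 mm) begins 54 mm behind the grasp point. The pads swing forward as they close: fully open they stand 13 mm farther back than shut.
Start: joints at [-1.392, 0.259, 1.535, -0, 1.348, -0.203], TCP at [0.205, -0.51, 0.231] pointing down, gripper open.
Joint ranges: [-3.14, 3.14], [-0.91, 2.08], [0.19, 2.58], [-1.22, 4.36], [0.22, 2.71], [-3.12, 3.12]. Speed limits (rad/s): [2.57, 2.57, 3.14, 3.14, 3.14, 3.14].

### API

Orientations are given as a unit quaternion [x, y, z, w].
In Python, from rig import robot, snapshot, camera_info gives the robot as it stands. The module is installed in compiled form; this text tells all that it offers.
- The arm moves only by the tool move_arm, never from a script. Its argument "targets" is a list of rows, each an object of numbers: "x", "y", "z": the shift along the tool's x, y, z in m; "rx", "ry", "rz": the turn, a rotation vector about the tool's x, y, z in degrees; "jaw": the closure, from -1 (fully open) to 1 (shut). In form: [{"x": .., "y": .., "z": .., "rx": .., "ry": .., "rz": .., "jaw": ..}, ...]. A call has 1 to 12 rows; each row is the pose to reach, as a shift and turn from the pose commanded when the call began, along the tool's axes at that moment; what a row does not reach only later rows make up. A row lasts 1/10 s, in which the tool goes at most 50 mm and 8.59 degrees, less where a joint would pass 70% of its speed; a pose out of reach is approached as far as the arm can. A call with a gripper value outside its range is refused whole. The fingers move at their own pace and stop on an object; the grip force is fixed at half the most. Time passes only in rows, so rows that repeat a pose let the fingers close. It gives the time, the measured TCP pose, the force and the opening at its end, in the units of the state.
- robot.get_obs(): the state, without advancing time (a new reading comes with each control period).
- snapshot(name): name is "scene" or "top"; returns the picture (420x560x3 uint8, red, green, blue); there is no depth.
- camera_info(name): a dict with "fx", "fy", "cx", "cy" (pixels), "distortion" ([k1, k2, p1, p2, k3] as OpenCV has them; the pictures are not rectified), "R" (3x3) and "t" (3): a world point X has camera coordinates R X + t. Camera axes: x right, y down, z forward; pixel columns grow to the right and rows downward; lengths in m; the calibration is good to about 2 mm. A picture is of the moment at which its call begins. camera_info takes no time and is no camera call.
- robot.sign_off(): hands the job in, once; it reports no verdict.
The state is a dict: "t": time; "joints": joint angles; "joint_velocities": joint speeds; "tau": joint torques, N m; "ee_pos": TCP position; "tool_rot": TCP orientation; "wrist_force": force on the tool from outside, world axes, zero at the start; "wrist_torque": the same for the moment, N m; "grip_width": finger opening in m.
Only numpy, scipy, OpenCV 4.12 (cv2) and the standard library are available. Lean on these libraries where they do the work, as an engineer would, in place of code of your own. Each camera call takes 0.05 s, during which the arm holds its last target.

## Working session

There is one attempt and no reset: what is moved stays moved. The work goes in short steps, Python scripts to look and compute and a tool call to move; the robot and the scene stay as the last step left them, time stands still between calls to the robot, and variables do not carry over. Pictures are saved under pics/ and viewed, and the job is handed in when it is done.

Besides the shell and the picture viewer there is one more tool, called after ">>>" by a JSON object that holds its "name" and its "arguments". move_arm: Moves the arm, as the interface text tells. Its arguments: {"type":"object","properties":{"targets":{"type":"array","items":{"type":"object","properties":{"x":{"type":"number"},"y":{"type":"number"},"z":{"type":"number"},"rx":{"type":"number"},"ry":{"type":"number"},"rz":{"type":"number"},"jaw":{"type":"number"}}}}},"required":["targets"]}

```bash
mkdir -p pics
python3 - <<'E'
from rig import robot, snapshot, camera_info
import cv2,json
o=robot.get_obs()
print({k:o[k] for k in('t','ee_pos','tool_rot','grip_width','wrist_force')},robot.grasp_offset)
for n in('scene','top'):
    im=snapshot(n);cv2.imwrite(f'pics/{n}0.png',im[:,:,::-1])
    print(n,camera_info(n))
E
```

```text
{'t': 0.0, 'ee_pos': array([ 0.2048678 , -0.50984087,  0.23044857]), 'tool_rot': array([-0.1341715 ,  0.69492853, -0.6935916 ,  0.13417538]), 'grip_width': 0.08537915446341482, 'wrist_force': array([ 0.68512129, -0.29835839, -0.25017404])} 0.0187
scene {'fx': 506.09317323122303, 'fy': 506.09317323122303, 'cx': 279.9558964213809, 'cy': 204.1216406783433, 'distortion': array([0.03199658, 0.        , 0.        , 0.        , 0.        ]), 'R': array([[ 0.0849658 ,  0.99616648, -0.02081245],
       [ 0.58637101, -0.06687927, -0.80727703],
       [-0.80557423,  0.05638712, -0.5898056 ]]), 't': array([-0.11952904, -0.24855058,  1.52705347])}
top {'fx': 478.7831586792835, 'fy': 478.7831586792835, 'cx': 282.1804854144723, 'cy': 212.4085880228382, 'distortion': array([-0.07269288,  0.        ,  0.        ,  0.        ,  0.        ]), 'R': array([[-0.03013103, -0.99945426,  0.01353887],
       [-0.997916  ,  0.02930591, -0.05748764],
       [ 0.0570595 , -0.01524282, -0.99825441]]), 't': array([0.08838322, 0.50321162, 1.13172789])}
```

View pics/scene0.png

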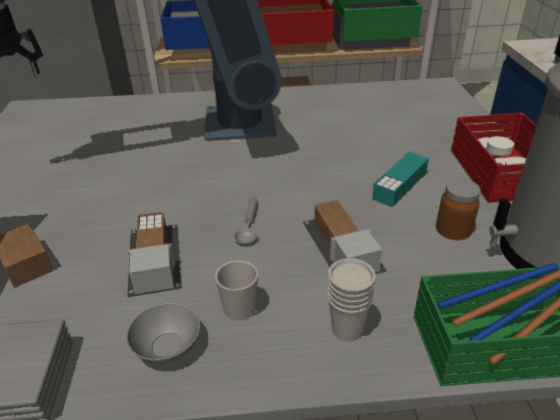

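View pics/top0.png

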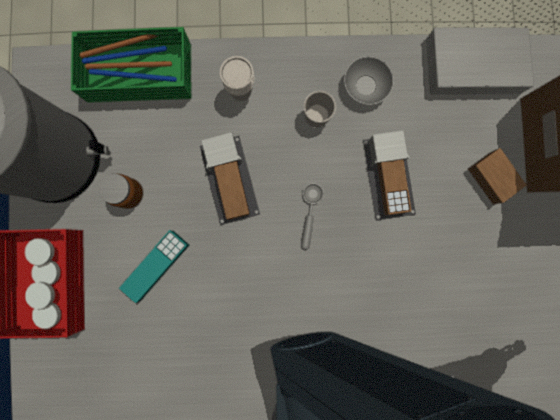

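Candidates in the top view:
- A brown box in a sleeve at (232,190), with no cubes showing.
- A brown box in a sleeve at (395,190), with cubes showing. This is the other box.
- A loose brown block at (495,178).
- A turquoise box at (155,268).

The target is the one at (232,190): it is sleeved and shows only its lid. I'll confirm this in an enlarged crop and measure it.

```bash
cat > h.py <<'E'
import numpy as np,cv2
from rig import robot, snapshot, camera_info
def ray(n,uv):
    c=camera_info(n);K=np.array([[c['fx'],0,c['cx']],[0,c['fy'],c['cy']],[0,0,1]])
    p=cv2.undistortPoints(np.array(uv,float).reshape(-1,1,2),K,np.array(c['distortion'])).reshape(-1,2)
    R=np.array(c['R']);d=np.c_[p,np.ones(len(p))]@R
    return -R.T@np.array(c['t']),d
def plane(n,uv,z):
    o,d=ray(n,uv);return o+d*((z-o[2])/d[:,2])[:,None]
def proj(n,X):
    c=camera_info(n);K=np.array([[c['fx'],0,c['cx']],[0,c['fy'],c['cy']],[0,0,1]])
    return cv2.projectPoints(np.array(X,float).reshape(-1,1,3),cv2.Rodrigues(np.array(c['R']))[0],np.array(c['t']),K,np.array(c['distortion']))[0].reshape(-1,2)
E
python3 - <<'E'
from h import *
im=cv2.imread('pics/top0.png')
c=im[120:240,180:280]
cv2.imwrite('pics/crop0.png',cv2.resize(c,None,fx=5,fy=5,interpolation=cv2.INTER_CUBIC))
im2=cv2.imread('pics/scene0.png')[190:290,290:400]
cv2.imwrite('pics/crop1.png',cv2.resize(im2,None,fx=5,fy=5,interpolation=cv2.INTER_CUBIC))
hsv=cv2.cvtColor(im,cv2.COLOR_BGR2HSV)
print(hsv[190,232],hsv[150,222],hsv[200,253])
m=cv2.inRange(hsv,(0,90,50),(20,255,255)); m[:120]=0;m[240:]=0;m[:,:190]=0;m[:,280:]=0
ct=max(cv2.findContours(m,0,1)[0],key=cv2.contourArea)
print('box',cv2.contourArea(ct),cv2.boxPoints(cv2.minAreaRect(ct)).round(1).tolist())
P=plane('top',cv2.boxPoints(cv2.minAreaRect(ct)),.049);print(P.round(4))
for v,lo,hi in(('sleeve',(0,0,130),(179,50,255)),):
    m=cv2.inRange(hsv,lo,hi); m[:120]=0;m[175:]=0;m[:,:190]=0;m[:,260:]=0
    ct=max(cv2.findContours(m,0,1)[0],key=cv2.contourArea)
    b=cv2.boxPoints(cv2.minAreaRect(ct));print(v,b.round(1).tolist());print(plane('top',b,.059).round(4))
E
```

```text
[ 14 119 122] [ 25  18 170] [ 0 15 69]
box 1249.0 [[212.89999389648438, 166.0], [236.60000610351562, 160.39999389648438], [249.1999969482422, 213.89999389648438], [225.5, 219.5]]
[[0.6168 0.2321 0.049 ]
 [0.6283 0.1766 0.049 ]
 [0.5024 0.1504 0.049 ]
 [0.4911 0.2056 0.049 ]]
sleeve [[194.6999969482422, 137.0], [255.3000030517578, 111.30000305175781], [269.79998779296875, 145.39999389648438], [209.10000610351562, 171.10000610351562]]
[[0.6845 0.2719 0.059 ]
 [0.741  0.1296 0.059 ]
 [0.6595 0.0982 0.059 ]
 [0.6036 0.2399 0.059 ]]
```

View pics/crop0.png

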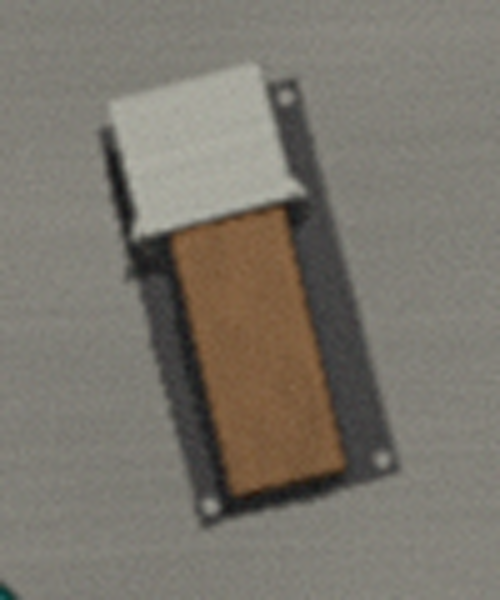

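View pics/crop1.png

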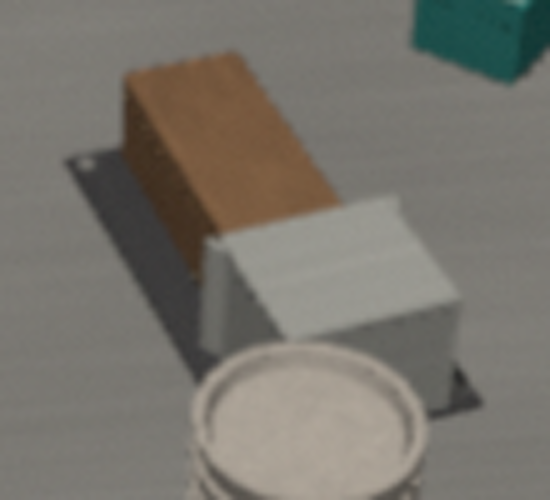

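Run:
```python
from h import *
f=lambda L:np.array(L)/5.+np.array([180,120])-.4
roof=plane('top',f([(110,103),(258,65),(303,190),(133,238)]),.059)
plate=plane('top',f([(298,80),(398,468),(203,527)]),.003)
print('roof',roof.round(4));print('plate',plate.round(4))
a=plate[0]-plate[1];print('plate edge len,ang',np.hypot(*a[:2]),np.degrees(np.arctan2(a[1],a[0])))
b=plate[2]-plate[1];print('plate wid,ang-90',np.hypot(*b[:2]),np.degrees(np.arctan2(b[1],b[0]))-90)
b=roof[0]-roof[1];print('roof back',np.hypot(*b[:2]),np.degrees(np.arctan2(b[1],b[0]))-90)
b=roof[3]-roof[2];print('roof mouth',np.hypot(*b[:2]),np.degrees(np.arctan2(b[1],b[0]))-90)
pm=(plate[1]+plate[2])/2
for A in (11,12,13):
    d=np.array([np.cos(np.radians(A)),np.sin(np.radians(A))]);print(A,'mouth from plate',pm[:2]+.133*d,'from roof',(roof[2]+roof[3])[:2]/2)
# side-on check with the scene view: roof corners
s=lambda L:np.array(L)/5.+np.array([290,190])-.4
r=plane('scene',s([(222,240),(398,197),(460,300),(290,337)]),.059);print('scene roof',r.round(4))
bx=plane('scene',s([(124,75),(238,52)]),.049);print('scene box end',bx.round(4))
pl=plane('scene',s([(66,160)]),.003);print(pl)
```

```text
roof [[0.6764 0.256  0.059 ]
 [0.6922 0.1869 0.059 ]
 [0.6329 0.1674 0.059 ]
 [0.6128 0.2465 0.059 ]]
plate [[0.697  0.1724 0.003 ]
 [0.506  0.1287 0.003 ]
 [0.4802 0.2235 0.003 ]]
plate edge len,ang 0.1960232543428976 12.884030869370857
plate wid,ang-90 0.09819310649924935 15.184677916431767
roof back 0.07092388192322827 12.8858131693016
roof mouth 0.08163662189103749 14.225106357246787
11 mouth from plate [0.62365197 0.20148653] from roof [0.62285939 0.20692802]
12 mouth from plate [0.62318918 0.20376119] from roof [0.62285939 0.20692802]
13 mouth from plate [0.62268677 0.20602742] from roof [0.62285939 0.20692802]
scene roof [[0.6364 0.1729 0.059 ]
 [0.6177 0.2469 0.059 ]
 [0.6809 0.256  0.059 ]
 [0.6945 0.1884 0.059 ]]
scene box end [[0.5105 0.1523 0.049 ]
 [0.4992 0.2041 0.049 ]]
[[0.508673   0.12753198 0.003     ]]
```

```bash
cat >> h.py <<'E'
from scipy.spatial.transform import Rotation as Ro
def go(pos,jawdeg):
    """shift and turn (tool axes) to reach TCP pos, fingers down, jaw z-axis at heading jawdeg"""
    o=robot.get_obs();R0=Ro.from_quat(o['tool_rot'])
    z=np.array([np.cos(np.radians(jawdeg)),np.sin(np.radians(jawdeg)),0]);y=np.array([0,0,-1.]);x=np.cross(y,z)
    R1=Ro.from_matrix(np.c_[x,y,z])
    print('shift',R0.inv().apply(np.array(pos)-o['ee_pos']).round(4),'rot',np.degrees((R0.inv()*R1).as_rotvec()).round(2))
def st():
    o=robot.get_obs();m=Ro.from_quat(o['tool_rot']).as_matrix()
    print('t',o['t'],'tcp',o['ee_pos'].round(4),'jawdeg',np.degrees(np.arctan2(m[1,2],m[0,2])).round(2),'w',o['grip_width'],'F',o['wrist_force'].round(1),'j',o['joints'].round(3)); print(m.round(3))
E
python3 - <<'E'
from h import *
st()
go((.588,.1975,.13),102.5)
go((.588,.1975,.13),-77.5)
E
```

```text
t 0.1 tcp [ 0.2049 -0.5099  0.2306] jawdeg -68.12 w 0.08552443256742931 F [-0.   0.3 -1.1] j [-1.392  0.259  1.536 -0.     1.348 -0.203]
[[-0.928 -0.     0.373]
 [-0.373  0.002 -0.928]
 [-0.    -1.    -0.002]]
shift [-0.6191  0.1016 -0.5136] rot [-2.0000e-02 -1.7062e+02 -1.4000e-01]
shift [-0.6191  0.1016 -0.5136] rot [ 0.09  9.38 -0.01]
```

>>> {"name": "move_arm", "arguments": {"targets": [{"x": -0.05,"z": -0.041},{"x": -0.1,"z": -0.083},{"x": -0.15,"z": -0.124},{"x": -0.2,"z": -0.166},{"x": -0.25,"z": -0.207,"ry": 3},{"x": -0.3,"z": -0.249,"ry": 5},{"x": -0.35,"z": -0.29,"ry": 7},{"x": -0.4,"z": -0.332,"ry": 9.4},{"x": -0.45,"z": -0.373,"ry": 9.4},{"x": -0.5,"z": -0.415,"ry": 9.4},{"x": -0.55,"z": -0.456,"ry": 9.4},{"x": -0.6,"z": -0.498,"ry": 9.4}]}}

```text
invalid input at $.targets[0]: expected keys x, y, z, rx, ry, rz, jaw
```

Run:
```python
from h import *
st()
go((.588,.1975,.10),-77.5)
```

```text
t 0.1 tcp [ 0.2049 -0.5099  0.2306] jawdeg -68.12 w 0.08552443256742931 F [-0.   0.3 -1.1] j [-1.392  0.259  1.536 -0.     1.348 -0.203]
[[-0.928 -0.     0.373]
 [-0.373  0.002 -0.928]
 [-0.    -1.    -0.002]]
shift [-0.6191  0.1316 -0.5135] rot [ 0.09  9.38 -0.01]
```

>>> {"name": "move_arm", "arguments": {"targets": [{"x": -0.6,"y": 0.02,"z": -0.498,"rx": 0,"ry": 9.4,"rz": 0,"jaw": -1},{"x": -0.6,"y": 0.02,"z": -0.498,"rx": 0,"ry": 9.4,"rz": 0,"jaw": -1},{"x": -0.6,"y": 0.02,"z": -0.498,"rx": 0,"ry": 9.4,"rz": 0,"jaw": -1},{"x": -0.6,"y": 0.02,"z": -0.498,"rx": 0,"ry": 9.4,"rz": 0,"jaw": -1},{"x": -0.6,"y": 0.02,"z": -0.498,"rx": 0,"ry": 9.4,"rz": 0,"jaw": -1},{"x": -0.6,"y": 0.02,"z": -0.498,"rx": 0,"ry": 9.4,"rz": 0,"jaw": -1},{"x": -0.6,"y": 0.02,"z": -0.498,"rx": 0,"ry": 9.4,"rz": 0,"jaw": -1},{"x": -0.6,"y": 0.02,"z": -0.498,"rx": 0,"ry": 9.4,"rz": 0,"jaw": -1},{"x": -0.6,"y": 0.02,"z": -0.498,"rx": 0,"ry": 9.4,"rz": 0,"jaw": -1},{"x": -0.6,"y": 0.02,"z": -0.498,"rx": 0,"ry": 9.4,"rz": 0,"jaw": -1},{"x": -0.6,"y": 0.02,"z": -0.498,"rx": 0,"ry": 9.4,"rz": 0,"jaw": -1},{"x": -0.6,"y": 0.02,"z": -0.498,"rx": 0,"ry": 9.4,"rz": 0,"jaw": -1}]}}

```text
t: 1.3
ee_pos: [0.4909, 0.0192, 0.2157]
tool_rot: [0.077, -0.703, 0.703, -0.077]
wrist_force: [0.3, -0.7, -0.1]
grip_width: 0.0855
```

Run:
```python
from h import *
st()
go((.588,.1975,.10),-77.5)
```

```text
t 1.3 tcp [0.4909 0.0192 0.2157] jawdeg -77.51 w 0.08547591079477147 F [ 0.3 -0.7 -0.1] j [-0.188  0.165  1.695 -0.     1.282  1.165]
[[-0.976 -0.     0.216]
 [-0.216 -0.    -0.976]
 [ 0.    -1.     0.   ]]
shift [-0.1334  0.1157 -0.1531] rot [-0.01 -0.01  0.01]
```

>>> {"name": "move_arm", "arguments": {"targets": [{"x": -0.133,"y": 0.09,"z": -0.153,"rx": 0,"ry": 0,"rz": 0,"jaw": -1},{"x": -0.133,"y": 0.09,"z": -0.153,"rx": 0,"ry": 0,"rz": 0,"jaw": -1},{"x": -0.133,"y": 0.09,"z": -0.153,"rx": 0,"ry": 0,"rz": 0,"jaw": -1},{"x": -0.133,"y": 0.09,"z": -0.153,"rx": 0,"ry": 0,"rz": 0,"jaw": -1},{"x": -0.133,"y": 0.09,"z": -0.153,"rx": 0,"ry": 0,"rz": 0,"jaw": -1},{"x": -0.133,"y": 0.09,"z": -0.153,"rx": 0,"ry": 0,"rz": 0,"jaw": -1},{"x": -0.133,"y": 0.09,"z": -0.153,"rx": 0,"ry": 0,"rz": 0,"jaw": -1},{"x": -0.133,"y": 0.09,"z": -0.153,"rx": 0,"ry": 0,"rz": 0,"jaw": -1}]}}

```text
t: 2.1
ee_pos: [0.5871, 0.1941, 0.1265]
tool_rot: [0.076, -0.703, 0.703, -0.077]
wrist_force: [-0.6, -0.2, 0.0]
grip_width: 0.0856
```

Run:
```python
from h import *
st()
go((.588,.1975,.012),-77.5)
im=snapshot('scene')[:,:,::-1];cv2.imwrite('pics/scene1.png',cv2.resize(im[120:320,230:450],None,fx=3,fy=3))
```

```text
t 2.1 tcp [0.5871 0.1941 0.1265] jawdeg -77.57 w 0.08563059705522105 F [-0.6 -0.2  0. ] j [ 0.139  0.462  1.503 -0.     1.176  1.493]
[[-0.977  0.     0.215]
 [-0.215 -0.    -0.977]
 [-0.    -1.     0.   ]]
shift [-0.0016  0.1145 -0.0031] rot [-0.02 -0.07 -0.01]
```

View pics/scene1.png

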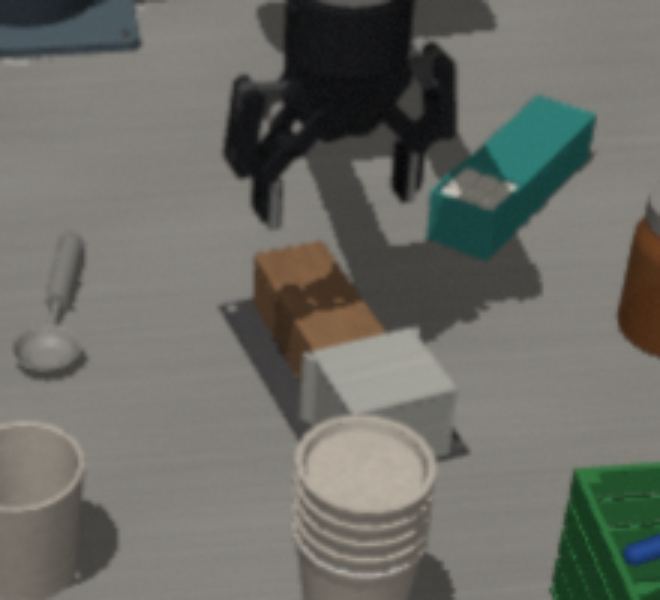

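>>> {"name": "move_arm", "arguments": {"targets": [{"x": -0.002,"y": 0.04,"z": -0.003,"rx": 0,"ry": 0,"rz": 0,"jaw": -1},{"x": -0.002,"y": 0.07,"z": -0.003,"rx": 0,"ry": 0,"rz": 0,"jaw": -1},{"x": -0.002,"y": 0.095,"z": -0.003,"rx": 0,"ry": 0,"rz": 0,"jaw": -1},{"x": -0.002,"y": 0.114,"z": -0.003,"rx": 0,"ry": 0,"rz": 0,"jaw": -1},{"x": -0.002,"y": 0.114,"z": -0.003,"rx": 0,"ry": 0,"rz": 0,"jaw": -1},{"x": -0.002,"y": 0.114,"z": -0.003,"rx": 0,"ry": 0,"rz": 0,"jaw": -0.3},{"x": -0.002,"y": 0.114,"z": -0.003,"rx": 0,"ry": 0,"rz": 0,"jaw": 0},{"x": -0.002,"y": 0.114,"z": -0.003,"rx": 0,"ry": 0,"rz": 0,"jaw": 1},{"x": -0.002,"y": 0.114,"z": -0.003,"rx": 0,"ry": 0,"rz": 0,"jaw": 1},{"x": -0.002,"y": 0.114,"z": -0.003,"rx": 0,"ry": 0,"rz": 0,"jaw": 1},{"x": -0.002,"y": 0.114,"z": -0.003,"rx": 0,"ry": 0,"rz": 0,"jaw": 1}]}}

```text
t: 3.25
ee_pos: [0.5902, 0.1985, 0.0142]
tool_rot: [0.075, -0.703, 0.703, -0.078]
wrist_force: [-1.0, -1.6, 7.0]
grip_width: 0.0535
```

Run:
```python
from h import *
st()
im=snapshot('scene')[:,:,::-1];cv2.imwrite('pics/scene2.png',cv2.resize(im[120:320,230:450],None,fx=3,fy=3))
```

```text
t 3.25 tcp [0.5902 0.1985 0.0142] jawdeg -77.53 w 0.053524815327311806 F [-1.  -1.6  7. ] j [ 0.146  0.595  1.595 -0.     0.948  1.499]
[[-0.976  0.004  0.216]
 [-0.216  0.    -0.976]
 [-0.004 -1.     0.001]]
```

View pics/scene2.png

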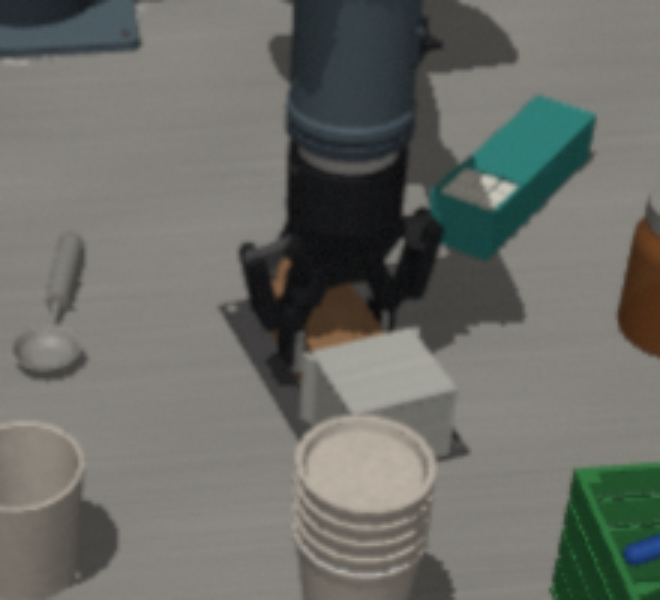

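Gripped, with the opening at 53.5 mm. Next I'll pull it out along the sleeve axis, raising it slightly to take off the press.

>>> {"name": "move_arm", "arguments": {"targets": [{"x": 0.003,"y": -0.001,"z": 0,"rx": 0,"ry": 0,"rz": 0,"jaw": 1},{"x": 0.01,"y": -0.002,"z": 0,"rx": 0,"ry": 0,"rz": 0,"jaw": 1},{"x": 0.02,"y": -0.002,"z": 0,"rx": 0,"ry": 0,"rz": 0,"jaw": 1},{"x": 0.032,"y": -0.002,"z": 0,"rx": 0,"ry": 0,"rz": 0,"jaw": 1},{"x": 0.045,"y": -0.002,"z": 0,"rx": 0,"ry": 0,"rz": 0,"jaw": 1},{"x": 0.06,"y": -0.002,"z": 0,"rx": 0,"ry": 0,"rz": 0,"jaw": 1},{"x": 0.075,"y": -0.002,"z": 0,"rx": 0,"ry": 0,"rz": 0,"jaw": 1},{"x": 0.085,"y": -0.002,"z": 0,"rx": 0,"ry": 0,"rz": 0,"jaw": 1},{"x": 0.09,"y": -0.002,"z": 0,"rx": 0,"ry": 0,"rz": 0,"jaw": 1},{"x": 0.09,"y": -0.002,"z": 0,"rx": 0,"ry": 0,"rz": 0,"jaw": 1},{"x": 0.09,"y": -0.002,"z": 0,"rx": 0,"ry": 0,"rz": 0,"jaw": 1}]}}

```text
t: 4.4
ee_pos: [0.4995, 0.179, 0.0141]
tool_rot: [0.078, -0.703, 0.703, -0.076]
wrist_force: [-5.5, -0.6, 7.3]
grip_width: 0.0529
```

Run:
```python
from h import *
st()
im=snapshot('scene')[:,:,::-1];cv2.imwrite('pics/scene3.png',cv2.resize(im[120:320,230:450],None,fx=3,fy=3))
```

```text
t 4.4 tcp [0.4995 0.179  0.0141] jawdeg -77.52 w 0.052897377857073644 F [-5.5 -0.6  7.3] j [ 0.134  0.472  1.83  -0.     0.842  1.487]
[[-0.976 -0.003  0.216]
 [-0.216 -0.    -0.976]
 [ 0.003 -1.    -0.   ]]
```

View pics/scene3.png

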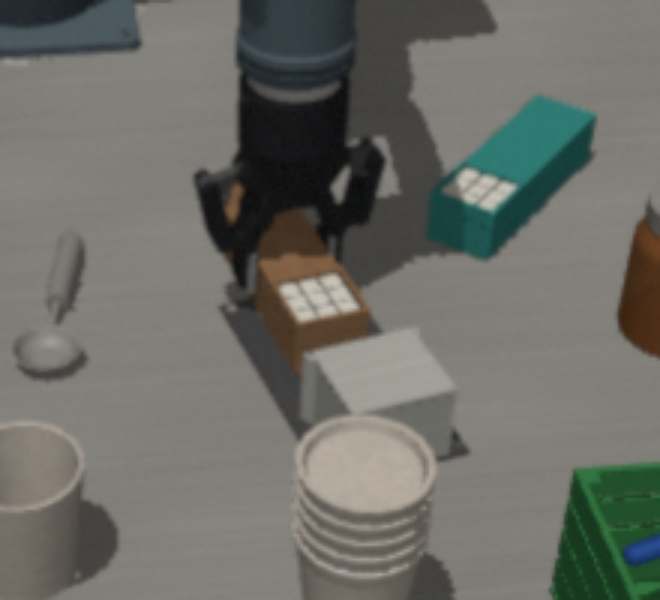

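>>> {"name": "move_arm", "arguments": {"targets": [{"x": 0,"y": -0.01,"z": 0,"rx": 0,"ry": 0,"rz": 0,"jaw": 1},{"x": 0,"y": -0.03,"z": 0,"rx": 0,"ry": 0,"rz": 0,"jaw": 1},{"x": 0,"y": -0.05,"z": 0,"rx": 0,"ry": 0,"rz": 0,"jaw": 1},{"x": 0,"y": -0.07,"z": 0,"rx": 0,"ry": 0,"rz": 0,"jaw": 1},{"x": 0,"y": -0.075,"z": 0,"rx": 0,"ry": 0,"rz": 0,"jaw": 1},{"x": 0,"y": -0.075,"z": 0,"rx": 0,"ry": 0,"rz": 0,"jaw": 1},{"x": 0,"y": -0.075,"z": 0,"rx": 0,"ry": 0,"rz": 0,"jaw": 1}]}}

```text
t: 5.15
ee_pos: [0.5001, 0.179, 0.088]
tool_rot: [0.077, -0.703, 0.703, -0.076]
wrist_force: [-0.9, -0.2, -2.7]
grip_width: 0.0531
```

Run:
```python
from h import *
st()
im=snapshot('scene')[:,:,::-1];cv2.imwrite('pics/scene4.png',cv2.resize(im[120:320,230:450],None,fx=3,fy=3))
```

```text
t 5.15 tcp [0.5001 0.179  0.088 ] jawdeg -77.53 w 0.05314401078136616 F [-0.9 -0.2 -2.7] j [0.134 0.367 1.766 0.    1.01  1.487]
[[-0.976 -0.002  0.216]
 [-0.216 -0.    -0.976]
 [ 0.002 -1.    -0.   ]]
```

View pics/scene4.png

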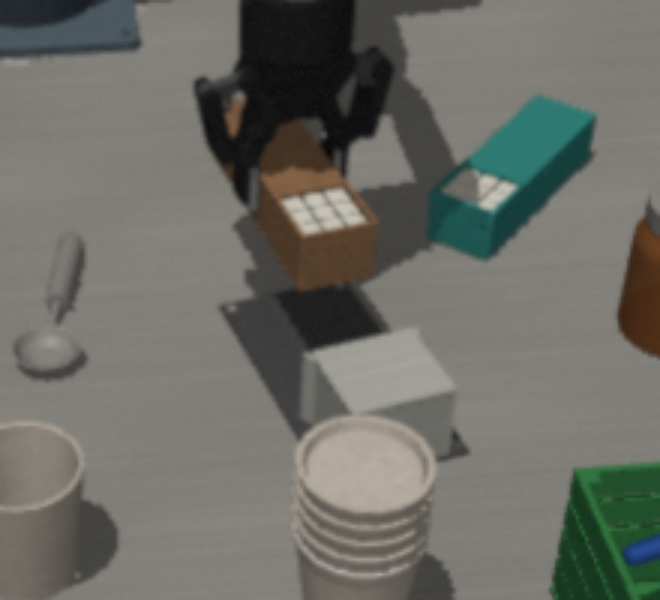

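Held level, with the weight reading 2.7 N. Next is the half turn, in two calls.

>>> {"name": "move_arm", "arguments": {"targets": [{"x": 0,"y": -0.01,"z": 0,"rx": 0,"ry": -5,"rz": 0,"jaw": 1},{"x": 0,"y": -0.01,"z": 0,"rx": 0,"ry": -13,"rz": 0,"jaw": 1},{"x": 0,"y": -0.01,"z": 0,"rx": 0,"ry": -21,"rz": 0,"jaw": 1},{"x": 0,"y": -0.01,"z": 0,"rx": 0,"ry": -29,"rz": 0,"jaw": 1},{"x": 0,"y": -0.01,"z": 0,"rx": 0,"ry": -37,"rz": 0,"jaw": 1},{"x": 0,"y": -0.01,"z": 0,"rx": 0,"ry": -45,"rz": 0,"jaw": 1},{"x": 0,"y": -0.01,"z": 0,"rx": 0,"ry": -53,"rz": 0,"jaw": 1},{"x": 0,"y": -0.01,"z": 0,"rx": 0,"ry": -61,"rz": 0,"jaw": 1},{"x": 0,"y": -0.01,"z": 0,"rx": 0,"ry": -69,"rz": 0,"jaw": 1},{"x": 0,"y": -0.01,"z": 0,"rx": 0,"ry": -77,"rz": 0,"jaw": 1},{"x": 0,"y": -0.01,"z": 0,"rx": 0,"ry": -85,"rz": 0,"jaw": 1},{"x": 0,"y": -0.01,"z": 0,"rx": 0,"ry": -90,"rz": 0,"jaw": 1}]}}

```text
t: 6.4
ee_pos: [0.4999, 0.179, 0.0976]
tool_rot: [0.553, -0.442, 0.441, -0.552]
wrist_force: [-0.0, 0.3, -2.6]
grip_width: 0.0527
```

>>> {"name": "move_arm", "arguments": {"targets": [{"x": 0,"y": 0,"z": 0,"rx": 0,"ry": -8,"rz": 0,"jaw": 1},{"x": 0,"y": 0,"z": 0,"rx": 0,"ry": -16,"rz": 0,"jaw": 1},{"x": 0,"y": 0,"z": 0,"rx": 0,"ry": -24,"rz": 0,"jaw": 1},{"x": 0,"y": 0,"z": 0,"rx": 0,"ry": -32,"rz": 0,"jaw": 1},{"x": 0,"y": 0,"z": 0,"rx": 0,"ry": -40,"rz": 0,"jaw": 1},{"x": 0,"y": 0,"z": 0,"rx": 0,"ry": -48,"rz": 0,"jaw": 1},{"x": 0,"y": 0,"z": 0,"rx": 0,"ry": -56,"rz": 0,"jaw": 1},{"x": 0,"y": 0,"z": 0,"rx": 0,"ry": -64,"rz": 0,"jaw": 1},{"x": 0,"y": 0,"z": 0,"rx": 0,"ry": -72,"rz": 0,"jaw": 1},{"x": 0,"y": 0,"z": 0,"rx": 0,"ry": -80,"rz": 0,"jaw": 1},{"x": 0,"y": 0,"z": 0,"rx": 0,"ry": -88,"rz": 0,"jaw": 1},{"x": 0,"y": 0,"z": 0,"rx": 0,"ry": -90,"rz": 0,"jaw": 1}]}}

```text
t: 7.6
ee_pos: [0.4999, 0.179, 0.0976]
tool_rot: [0.703, 0.077, -0.079, -0.703]
wrist_force: [0.1, 0.3, -3.4]
grip_width: 0.0532
```

Run:
```python
from h import *
st()
im=snapshot('scene')[:,:,::-1];cv2.imwrite('pics/scene5.png',cv2.resize(im[120:320,230:450],None,fx=3,fy=3))
im=snapshot('top')[:,:,::-1];cv2.imwrite('pics/top5.png',im);cv2.imwrite('pics/top5c.png',cv2.resize(im[120:240,180:280],None,fx=5,fy=5,interpolation=cv2.INTER_CUBIC))
```

```text
t 7.6 tcp [0.4999 0.179  0.0976] jawdeg 102.73 w 0.05320646157776796 F [ 0.1  0.3 -3.4] j [ 0.134  0.356  1.756  0.     1.033 -1.659]
[[ 0.975 -0.003 -0.22 ]
 [ 0.22  -0.     0.975]
 [-0.003 -1.     0.   ]]
```

View pics/scene5.png

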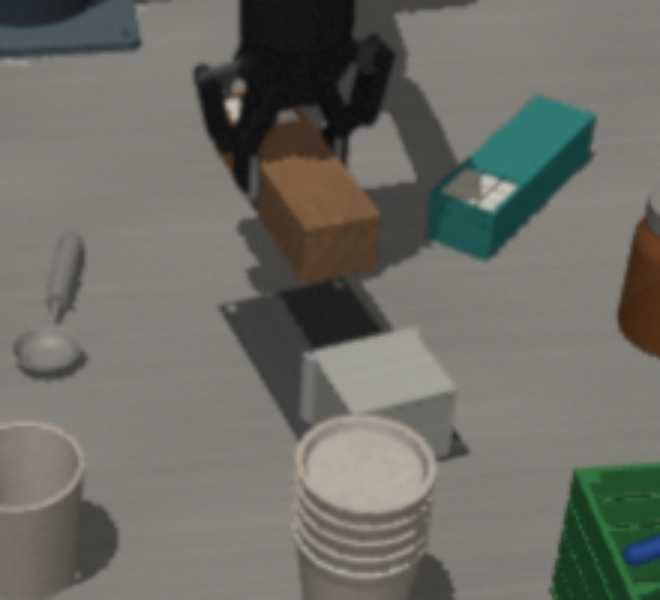

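View pics/top5c.png

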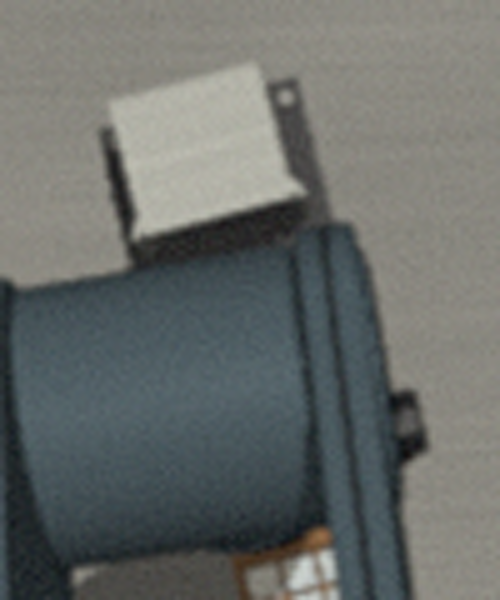

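Run:
```python
from h import *
s=lambda L:np.array(L)/3.+np.array([230,120])-.3
P=plane('scene',s([(303,228),(379,212)]),.1325);print('front top edge',P.round(4),P.mean(0))
Q=plane('scene',s([(303,284),(379,263)]),.0865);print('front bottom edge',Q.round(4))
h=np.radians(12.7);u=np.array([np.cos(h),np.sin(h)]);n=np.array([-u[1],u[0]])
for k in(P,Q):print([((k.mean(0)[:2]-np.array([.4999,.179]))@v).round(4) for v in(u,n)])
for M in([.6229,.2069],[.627,.2099]):print('mouth',[((np.array(M)-np.array([.4999,.179]))@v).round(4) for v in(u,n)])
```

```text
front top edge [[0.598  0.17   0.1325]
 [0.5858 0.222  0.1325]] [0.5918831  0.19601995 0.1325    ]
front bottom edge [[0.5972 0.1719 0.0865]
 [0.58   0.2264 0.0865]]
[np.float64(0.0935), np.float64(-0.0036)]
[np.float64(0.091), np.float64(0.0002)]
mouth [np.float64(0.1261), np.float64(0.0002)]
mouth [np.float64(0.1308), np.float64(0.0022)]
```

Front edge is where expected and there's no visible pitch. I'll lower to about 1.5 mm above the plate with a 1.5 mm shift left.

>>> {"name": "move_arm", "arguments": {"targets": [{"x": 0,"y": 0.02,"z": 0.0015,"rx": 0,"ry": 0,"rz": 0,"jaw": 1},{"x": 0,"y": 0.045,"z": 0.0015,"rx": 0,"ry": 0,"rz": 0,"jaw": 1},{"x": 0,"y": 0.065,"z": 0.0015,"rx": 0,"ry": 0,"rz": 0,"jaw": 1},{"x": 0,"y": 0.077,"z": 0.0015,"rx": 0,"ry": 0,"rz": 0,"jaw": 1},{"x": 0,"y": 0.081,"z": 0.0015,"rx": 0,"ry": 0,"rz": 0,"jaw": 1},{"x": 0,"y": 0.082,"z": 0.0015,"rx": 0,"ry": 0,"rz": 0,"jaw": 1},{"x": 0,"y": 0.082,"z": 0.0015,"rx": 0,"ry": 0,"rz": 0,"jaw": 1}]}}

```text
t: 8.4
ee_pos: [0.5011, 0.1807, 0.0175]
tool_rot: [-0.703, -0.077, 0.076, 0.703]
wrist_force: [0.3, -0.4, -2.9]
grip_width: 0.0533
```

Run:
```python
from h import *
st()
im=snapshot('scene')[:,:,::-1];cv2.imwrite('pics/scene6.png',cv2.resize(im[180:300,290:400],None,fx=5,fy=5,interpolation=cv2.INTER_CUBIC))
```

```text
t 8.4 tcp [0.5011 0.1807 0.0175] jawdeg 102.46 w 0.053320061996674085 F [ 0.3 -0.4 -2.9] j [ 0.136  0.468  1.826  0.     0.847 -1.652]
[[ 0.976  0.001 -0.216]
 [ 0.216  0.     0.976]
 [ 0.001 -1.    -0.   ]]
```

View pics/scene6.png

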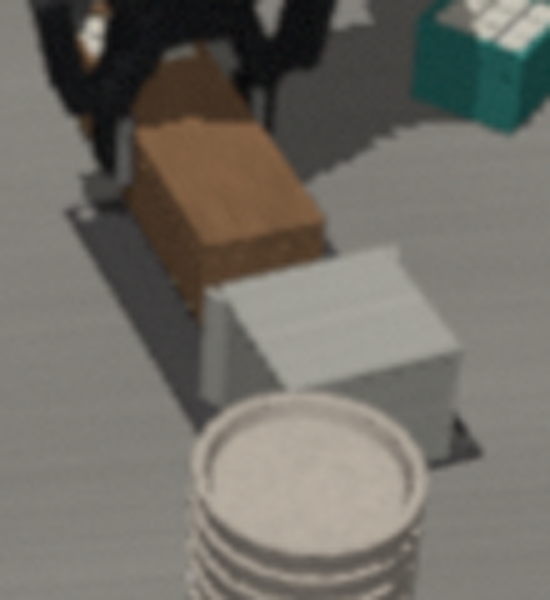

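Run:
```python
from h import *
s=lambda L:np.array(L)/5.+np.array([290,180])-.4
P=plane('scene',s([(205,246),(325,218)]),.052)
r=plane('scene',s([(205,290),(398,247),(460,350),(290,387)]),.059)
h=np.radians(12.7);u=np.array([np.cos(h),np.sin(h)]);n=np.array([-u[1],u[0]]);o=np.array([.5011,.1807])
for k in(P,r):print([((k[:,:2]-o)@v).round(4) for v in(u,n)])
```

```text
[array([0.0949, 0.0939]), array([-0.0297,  0.0234])]
[array([0.1281, 0.1283, 0.192 , 0.1904]), array([-0.0436,  0.0389,  0.0339, -0.035 ])]
```

>>> {"name": "move_arm", "arguments": {"targets": [{"x": 0.008,"y": 0.0015,"z": 0.001,"rx": 0,"ry": 0,"rz": 0,"jaw": 1},{"x": 0.016,"y": 0.0015,"z": 0.001,"rx": 0,"ry": 0,"rz": 0,"jaw": 1},{"x": 0.024,"y": 0.0015,"z": 0.001,"rx": 0,"ry": 0,"rz": 0,"jaw": 1},{"x": 0.031,"y": 0.0015,"z": 0.001,"rx": 0,"ry": 0,"rz": 0,"jaw": 1},{"x": 0.038,"y": 0.0015,"z": 0.001,"rx": 0,"ry": 0,"rz": 0,"jaw": 1},{"x": 0.045,"y": 0.0015,"z": 0.0015,"rx": 0,"ry": 0,"rz": 0,"jaw": 1},{"x": 0.05,"y": 0.0015,"z": 0.0015,"rx": 0,"ry": 0,"rz": 0,"jaw": 1},{"x": 0.055,"y": 0.0015,"z": 0.0015,"rx": 0,"ry": 0,"rz": 0,"jaw": 1},{"x": 0.055,"y": 0.0015,"z": 0.0015,"rx": 0,"ry": 0,"rz": 0,"jaw": 1}]}}

```text
t: 9.35
ee_pos: [0.5546, 0.194, 0.0154]
tool_rot: [-0.703, -0.077, 0.077, 0.703]
wrist_force: [-0.2, -0.1, -2.2]
grip_width: 0.0531
```

Run:
```python
from h import *
st()
im=snapshot('scene')[:,:,::-1];cv2.imwrite('pics/scene7.png',cv2.resize(im[180:300,290:400],None,fx=5,fy=5,interpolation=cv2.INTER_CUBIC))
```

```text
t 9.35 tcp [0.5546 0.194  0.0154] jawdeg 102.47 w 0.05309892423508026 F [-0.2 -0.1 -2.2] j [ 0.147  0.546  1.686 -0.     0.91  -1.642]
[[ 0.976  0.001 -0.216]
 [ 0.216  0.     0.976]
 [ 0.001 -1.    -0.   ]]
```

View pics/scene7.png

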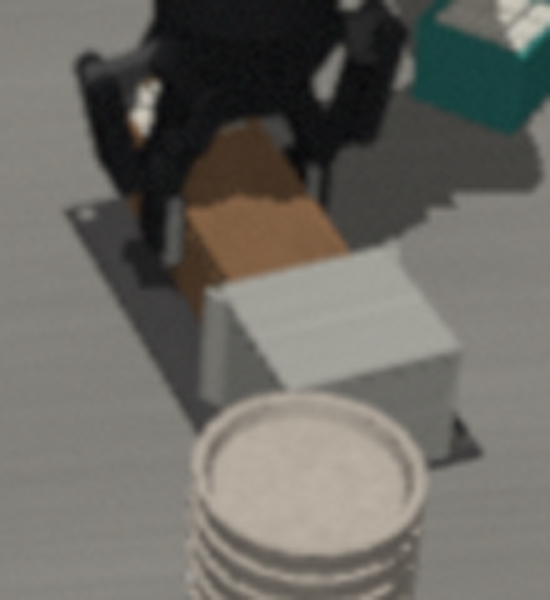

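Entered the mouth freely, about 20 mm in and with no side force. Continuing to near home.

>>> {"name": "move_arm", "arguments": {"targets": [{"x": 0.007,"y": 0,"z": 0,"rx": 0,"ry": 0,"rz": 0,"jaw": 1},{"x": 0.014,"y": 0,"z": 0,"rx": 0,"ry": 0,"rz": 0,"jaw": 1},{"x": 0.02,"y": 0,"z": 0,"rx": 0,"ry": 0,"rz": 0,"jaw": 1},{"x": 0.025,"y": 0.0005,"z": 0,"rx": 0,"ry": 0,"rz": 0,"jaw": 1},{"x": 0.03,"y": 0.0005,"z": 0,"rx": 0,"ry": 0,"rz": 0,"jaw": 1},{"x": 0.033,"y": 0.0005,"z": 0,"rx": 0,"ry": 0,"rz": 0,"jaw": 1},{"x": 0.035,"y": 0.0005,"z": 0,"rx": 0,"ry": 0,"rz": 0,"jaw": 1},{"x": 0.035,"y": 0.0005,"z": 0,"rx": 0,"ry": 0,"rz": 0,"jaw": 1}]}}

```text
t: 10.2
ee_pos: [0.5882, 0.2015, 0.0149]
tool_rot: [-0.703, -0.077, 0.077, 0.703]
wrist_force: [0.2, 0.3, -2.1]
grip_width: 0.0533
```

>>> {"name": "move_arm", "arguments": {"targets": [{"x": 0.001,"y": 0,"z": 0,"rx": 0,"ry": 0,"rz": 0,"jaw": 1},{"x": 0.002,"y": 0,"z": 0,"rx": 0,"ry": 0,"rz": 0,"jaw": 1},{"x": 0.003,"y": 0,"z": 0,"rx": 0,"ry": 0,"rz": 0,"jaw": 1},{"x": 0.003,"y": 0,"z": 0,"rx": 0,"ry": 0,"rz": 0,"jaw": 1}]}}

```text
t: 10.6
ee_pos: [0.5911, 0.2022, 0.015]
tool_rot: [-0.703, -0.077, 0.077, 0.703]
wrist_force: [-0.8, 0.4, -2.4]
grip_width: 0.0534
```

>>> {"name": "move_arm", "arguments": {"targets": [{"x": 0.001,"y": 0,"z": 0,"rx": 0,"ry": 0,"rz": 0,"jaw": 1},{"x": 0.002,"y": 0,"z": 0,"rx": 0,"ry": 0,"rz": 0,"jaw": 1},{"x": 0.003,"y": 0,"z": 0,"rx": 0,"ry": 0,"rz": 0,"jaw": 1},{"x": 0.003,"y": 0,"z": 0,"rx": 0,"ry": 0,"rz": 0,"jaw": 1}]}}

```text
t: 11.0
ee_pos: [0.5924, 0.2025, 0.0146]
tool_rot: [0.703, 0.076, -0.078, -0.703]
wrist_force: [-4.8, -1.4, -0.3]
grip_width: 0.0533
```

>>> {"name": "move_arm", "arguments": {"targets": [{"x": 0.001,"y": 0,"z": 0,"rx": 0,"ry": 0,"rz": 0,"jaw": 1},{"x": 0.002,"y": 0,"z": 0,"rx": 0,"ry": 0,"rz": 0,"jaw": 1},{"x": 0.002,"y": 0,"z": 0,"rx": 0,"ry": 0,"rz": 0,"jaw": 1}]}}

```text
t: 11.3
ee_pos: [0.5924, 0.2024, 0.0143]
tool_rot: [0.703, 0.075, -0.08, -0.703]
wrist_force: [-11.2, -3.8, 2.4]
grip_width: 0.053
```

The box has met the sleeve back: the TCP stopped and the force is about 12 N. Next I'll release it and go up.

>>> {"name": "move_arm", "arguments": {"targets": [{"x": 0,"y": 0,"z": 0,"rx": 0,"ry": 0,"rz": 0,"jaw": -1},{"x": 0,"y": 0,"z": 0,"rx": 0,"ry": 0,"rz": 0,"jaw": -1},{"x": 0,"y": 0,"z": 0,"rx": 0,"ry": 0,"rz": 0,"jaw": -1},{"x": 0,"y": 0,"z": 0,"rx": 0,"ry": 0,"rz": 0,"jaw": -1},{"x": 0,"y": 0,"z": 0,"rx": 0,"ry": 0,"rz": 0,"jaw": -1},{"x": -0.003,"y": -0.005,"z": 0,"rx": 0,"ry": 0,"rz": 0,"jaw": -1},{"x": -0.003,"y": -0.02,"z": 0,"rx": 0,"ry": 0,"rz": 0,"jaw": -1},{"x": -0.003,"y": -0.05,"z": 0,"rx": 0,"ry": 0,"rz": 0,"jaw": -1},{"x": -0.003,"y": -0.1,"z": 0,"rx": 0,"ry": 0,"rz": 0,"jaw": -1},{"x": -0.003,"y": -0.15,"z": 0,"rx": 0,"ry": 0,"rz": 0,"jaw": -1}]}}

```text
t: 12.3
ee_pos: [0.5923, 0.2024, 0.1672]
tool_rot: [-0.703, -0.077, 0.077, 0.703]
wrist_force: [0.9, -0.6, -0.5]
grip_width: 0.0854
```

Run:
```python
from h import *
st()
im=snapshot('scene')[:,:,::-1];cv2.imwrite('pics/scene8.png',cv2.resize(im[180:300,290:400],None,fx=5,fy=5,interpolation=cv2.INTER_CUBIC))
```

```text
t 12.3 tcp [0.5923 0.2024 0.1672] jawdeg 102.47 w 0.08538866638632778 F [ 0.9 -0.6 -0.5] j [ 0.151  0.44   1.433  0.     1.27  -1.637]
[[ 0.976 -0.001 -0.216]
 [ 0.216 -0.     0.976]
 [-0.001 -1.     0.   ]]
```

View pics/scene8.png

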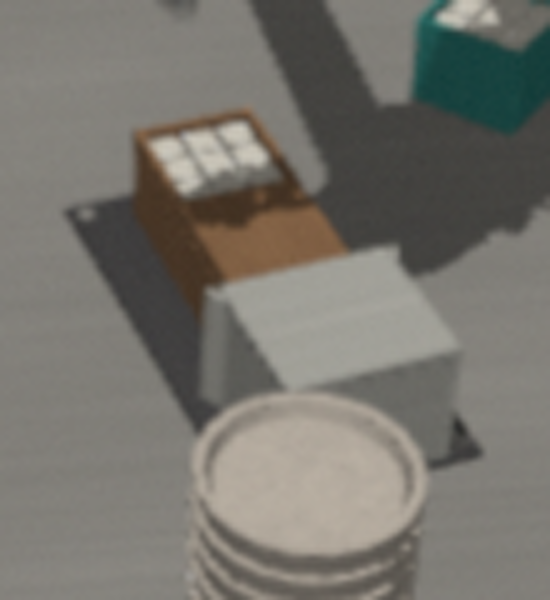

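>>> {"name": "move_arm", "arguments": {"targets": [{"x": 0,"y": -0.05,"z": -0.05,"rx": 0,"ry": 0,"rz": 0,"jaw": -1},{"x": -0.05,"y": -0.05,"z": -0.1,"rx": 0,"ry": 0,"rz": 0,"jaw": -1},{"x": -0.08,"y": -0.05,"z": -0.15,"rx": 0,"ry": 0,"rz": 0,"jaw": -1},{"x": -0.1,"y": -0.05,"z": -0.2,"rx": 0,"ry": 0,"rz": 0,"jaw": -1},{"x": -0.12,"y": -0.05,"z": -0.25,"rx": 0,"ry": 0,"rz": 0,"jaw": -1},{"x": -0.12,"y": -0.05,"z": -0.3,"rx": 0,"ry": 0,"rz": 0,"jaw": -1},{"x": -0.12,"y": -0.05,"z": -0.35,"rx": 0,"ry": 0,"rz": 0,"jaw": -1},{"x": -0.12,"y": -0.05,"z": -0.4,"rx": 0,"ry": 0,"rz": 0,"jaw": -1},{"x": -0.12,"y": -0.05,"z": -0.4,"rx": 0,"ry": 0,"rz": 0,"jaw": -1},{"x": -0.12,"y": -0.05,"z": -0.4,"rx": 0,"ry": 0,"rz": 0,"jaw": -1}]}}

```text
t: 13.35
ee_pos: [0.5625, -0.2201, 0.2157]
tool_rot: [0.704, 0.075, -0.074, -0.702]
wrist_force: [-0.2, 0.8, -0.4]
grip_width: 0.0849
```

Run:
```python
from h import *
st()
im=snapshot('top')[:,:,::-1];cv2.imwrite('pics/top9.png',im)
cv2.imwrite('pics/top9c.png',cv2.resize(im[120:240,180:280],None,fx=5,fy=5,interpolation=cv2.INTER_CUBIC))
im=snapshot('scene')[:,:,::-1];cv2.imwrite('pics/scene9.png',im)
```

```text
t 13.35 tcp [ 0.5625 -0.2201  0.2157] jawdeg 102.16 w 0.08490957155846778 F [-0.2  0.8 -0.4] j [-5.560e-01  3.640e-01  1.426e+00 -2.000e-03  1.348e+00 -2.339e+00]
[[ 0.978  0.002 -0.211]
 [ 0.211 -0.003  0.978]
 [ 0.001 -1.    -0.004]]
```

View pics/top9c.png

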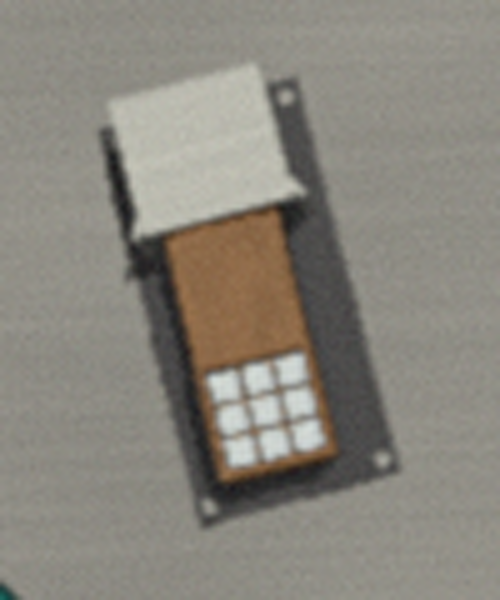

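View pics/scene9.png

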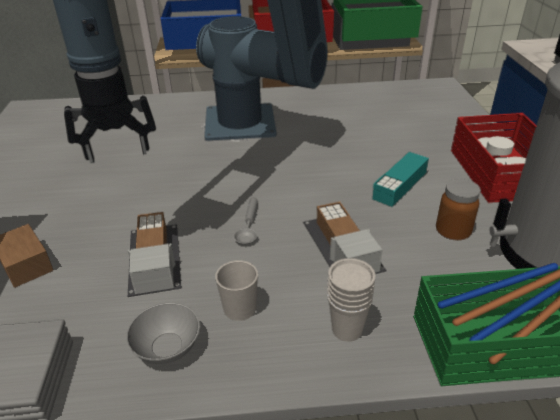

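Run:
```python
from h import *
f=lambda L:np.array(L)/5.+np.array([180,120])-.4
e=plane('top',f([(216,482),(338,455)]),.049)[:,:2]
m=plane('top',f([(168,238),(277,207)]),.049)[:,:2]
p=plane('top',f([(203,527),(398,468)]),.003)[:,:2]
r=plane('top',f([(133,238),(303,190)]),.059)[:,:2]
h=np.radians(13);u=np.array([np.cos(h),np.sin(h)]);n=np.array([-u[1],u[0]]);M=p.mean(0)
for k in(e,m,p,r):print(((k-M)@u).round(4),((k-M)@n).round(4))
# same measure before
e0=plane('top',f([(230,497),(345,468)]),.049)[:,:2];print('start end',((e0-M)@u).round(4))
d=(m-e).mean(0);print('box ang',np.degrees(np.arctan2(d[1],d[0])))
# other box unchanged?
a=cv2.imread('pics/top0.png').astype(int);b=cv2.imread('pics/top9.png').astype(int)
print('other diff',np.abs(a-b)[125:225,360:420].mean())
```

```text
[0.0141 0.0119] [ 0.0333 -0.0246]
[0.1302 0.1314] [ 0.0269 -0.026 ]
[-0.0019  0.0019] [ 0.0491 -0.0491]
[0.1325 0.1342] [ 0.0416 -0.04  ]
start end [0.0057 0.0052]
box ang 11.099440610282583
other diff 19.996777777777776
```

The cubes show and the lid is up. The end sits 13 ± 2 mm inside the plate edge, against 15 mm nominal. To be sure it's home, I'll push the open end's face with the shut fingers.

Run:
```python
from h import *
f=lambda L:np.array(L)/5.+np.array([180,120])-.4
e=plane('top',f([(216,482),(338,455)]),.049)[:,:2].mean(0)
s=lambda L:np.array(L)/5.+np.array([290,180])-.4
e2=plane('scene',s([(135,136),(250,112)]),.049)[:,:2].mean(0)
print('end',e,e2)
h=np.radians(12.5);u=np.array([np.cos(h),np.sin(h)])
E=(e+e2)/2;T=E-.045*u;print(T,(T-e)@u)
st();go((T[0],T[1],.15),102.5)
```

```text
end [0.50475366 0.18327808] [0.51306802 0.18193398]
[0.46497752 0.17286624] -0.0410868209948841
t 13.45 tcp [ 0.5619 -0.215   0.2154] jawdeg 102.33 w 0.0853624240719579 F [-0.1 -0.   0.3] j [-0.551  0.361  1.431  0.     1.35  -2.337]
[[ 0.977  0.    -0.214]
 [ 0.214  0.     0.977]
 [ 0.001 -1.     0.   ]]
shift [-0.0119  0.0654  0.3996] rot [-0.   -0.17  0.03]
```

>>> {"name": "move_arm", "arguments": {"targets": [{"x": -0.012,"y": 0.02,"z": 0.4,"rx": 0,"ry": 0,"rz": 0,"jaw": 1},{"x": -0.012,"y": 0.02,"z": 0.4,"rx": 0,"ry": 0,"rz": 0,"jaw": 1},{"x": -0.012,"y": 0.02,"z": 0.4,"rx": 0,"ry": 0,"rz": 0,"jaw": 1},{"x": -0.012,"y": 0.02,"z": 0.4,"rx": 0,"ry": 0,"rz": 0,"jaw": 1},{"x": -0.012,"y": 0.02,"z": 0.4,"rx": 0,"ry": 0,"rz": 0,"jaw": 1},{"x": -0.012,"y": 0.02,"z": 0.4,"rx": 0,"ry": 0,"rz": 0,"jaw": 1},{"x": -0.012,"y": 0.02,"z": 0.4,"rx": 0,"ry": 0,"rz": 0,"jaw": 1},{"x": -0.012,"y": 0.02,"z": 0.4,"rx": 0,"ry": 0,"rz": 0,"jaw": 1},{"x": -0.012,"y": 0.02,"z": 0.4,"rx": 0,"ry": 0,"rz": 0,"jaw": 1},{"x": -0.012,"y": 0.02,"z": 0.4,"rx": 0,"ry": 0,"rz": 0,"jaw": 1},{"x": -0.012,"y": 0.02,"z": 0.4,"rx": 0,"ry": 0,"rz": 0,"jaw": 1},{"x": -0.012,"y": 0.02,"z": 0.4,"rx": 0,"ry": 0,"rz": 0,"jaw": 1}]}}

```text
t: 14.65
ee_pos: [0.4643, 0.173, 0.1952]
tool_rot: [0.703, 0.076, -0.076, -0.703]
wrist_force: [-0.8, -0.3, -0.5]
grip_width: 0.0003
```

Run:
```python
from h import *
st();go((.465,.173,.02),102.5)
im=snapshot('scene')[:,:,::-1];cv2.imwrite('pics/scene10.png',cv2.resize(im[100:300,230:450],None,fx=3,fy=3))
```

```text
t 14.65 tcp [0.4643 0.173  0.1952] jawdeg 102.39 w 0.0002608214245140911 F [-0.8 -0.3 -0.5] j [ 0.131  0.189  1.717 -0.     1.235 -1.656]
[[ 0.977  0.001 -0.215]
 [ 0.215 -0.     0.977]
 [ 0.    -1.    -0.   ]]
shift [ 6.000e-04  1.752e-01 -1.000e-04] rot [ 0.02 -0.11  0.03]
```

View pics/scene10.png

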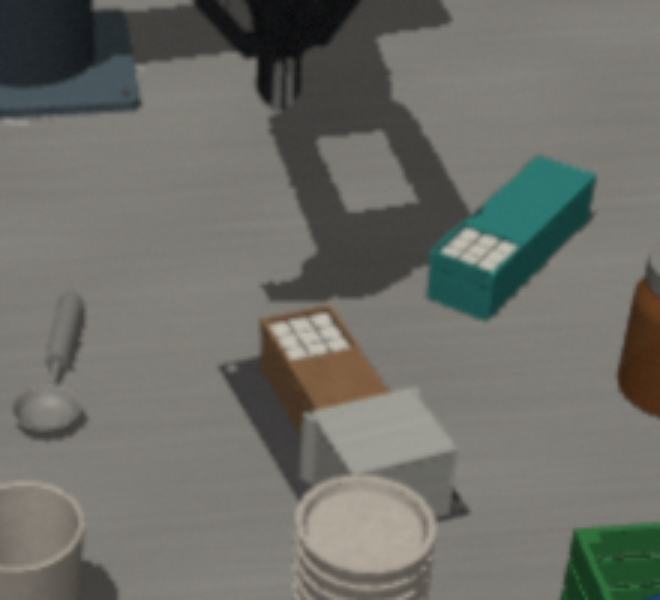

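>>> {"name": "move_arm", "arguments": {"targets": [{"x": 0,"y": 0.04,"z": 0,"rx": 0,"ry": 0,"rz": 0,"jaw": 1},{"x": 0,"y": 0.08,"z": 0,"rx": 0,"ry": 0,"rz": 0,"jaw": 1},{"x": 0,"y": 0.12,"z": 0,"rx": 0,"ry": 0,"rz": 0,"jaw": 1},{"x": 0,"y": 0.15,"z": 0,"rx": 0,"ry": 0,"rz": 0,"jaw": 1},{"x": 0,"y": 0.17,"z": 0,"rx": 0,"ry": 0,"rz": 0,"jaw": 1},{"x": 0,"y": 0.173,"z": 0,"rx": 0,"ry": 0,"rz": 0,"jaw": 1},{"x": 0.008,"y": 0.173,"z": 0,"rx": 0,"ry": 0,"rz": 0,"jaw": 1},{"x": 0.014,"y": 0.173,"z": 0,"rx": 0,"ry": 0,"rz": 0,"jaw": 1},{"x": 0.019,"y": 0.173,"z": 0,"rx": 0,"ry": 0,"rz": 0,"jaw": 1},{"x": 0.023,"y": 0.173,"z": 0,"rx": 0,"ry": 0,"rz": 0,"jaw": 1},{"x": 0.023,"y": 0.173,"z": 0,"rx": 0,"ry": 0,"rz": 0,"jaw": 1}]}}

```text
t: 15.8
ee_pos: [0.4877, 0.1792, 0.0227]
tool_rot: [-0.703, -0.078, 0.076, 0.703]
wrist_force: [-0.1, 0.7, 0.9]
grip_width: -0.0001
```

>>> {"name": "move_arm", "arguments": {"targets": [{"x": 0.001,"y": 0,"z": 0,"rx": 0,"ry": 0,"rz": 0,"jaw": 1},{"x": 0.002,"y": 0,"z": 0,"rx": 0,"ry": 0,"rz": 0,"jaw": 1},{"x": 0.003,"y": 0,"z": 0,"rx": 0,"ry": 0,"rz": 0,"jaw": 1},{"x": 0.004,"y": 0,"z": 0,"rx": 0,"ry": 0,"rz": 0,"jaw": 1},{"x": 0.004,"y": 0,"z": 0,"rx": 0,"ry": 0,"rz": 0,"jaw": 1}]}}

```text
t: 16.3
ee_pos: [0.4904, 0.1799, 0.0219]
tool_rot: [0.703, 0.077, -0.077, -0.703]
wrist_force: [0.1, 0.1, 0.0]
grip_width: 0.0002
```

>>> {"name": "move_arm", "arguments": {"targets": [{"x": 0.001,"y": 0,"z": 0,"rx": 0,"ry": 0,"rz": 0,"jaw": 1},{"x": 0.002,"y": 0,"z": 0,"rx": 0,"ry": 0,"rz": 0,"jaw": 1},{"x": 0.003,"y": 0,"z": 0,"rx": 0,"ry": 0,"rz": 0,"jaw": 1},{"x": 0.003,"y": 0,"z": 0,"rx": 0,"ry": 0,"rz": 0,"jaw": 1}]}}

```text
t: 16.7
ee_pos: [0.4935, 0.1805, 0.022]
tool_rot: [-0.703, -0.077, 0.077, 0.703]
wrist_force: [-0.7, 0.2, 0.2]
grip_width: 0.0001
```

>>> {"name": "move_arm", "arguments": {"targets": [{"x": 0.001,"y": 0,"z": 0,"rx": 0,"ry": 0,"rz": 0,"jaw": 1},{"x": 0.002,"y": 0,"z": 0,"rx": 0,"ry": 0,"rz": 0,"jaw": 1},{"x": 0.003,"y": 0,"z": 0,"rx": 0,"ry": 0,"rz": 0,"jaw": 1},{"x": 0.003,"y": 0,"z": 0,"rx": 0,"ry": 0,"rz": 0,"jaw": 1}]}}

```text
t: 17.1
ee_pos: [0.4961, 0.1811, 0.0219]
tool_rot: [0.703, 0.077, -0.077, -0.703]
wrist_force: [-1.4, -1.3, 0.0]
grip_width: -0.0001
```

>>> {"name": "move_arm", "arguments": {"targets": [{"x": 0.001,"y": 0,"z": 0,"rx": 0,"ry": 0,"rz": 0,"jaw": 1},{"x": 0.002,"y": 0,"z": 0,"rx": 0,"ry": 0,"rz": 0,"jaw": 1},{"x": 0.002,"y": 0,"z": 0,"rx": 0,"ry": 0,"rz": 0,"jaw": 1}]}}

```text
t: 17.4
ee_pos: [0.4961, 0.1812, 0.0216]
tool_rot: [0.703, 0.075, -0.078, -0.703]
wrist_force: [-6.0, -2.0, 4.5]
grip_width: -0.0002
```

>>> {"name": "move_arm", "arguments": {"targets": [{"x": 0.001,"y": 0,"z": 0,"rx": 0,"ry": 0,"rz": 0,"jaw": 1},{"x": 0.002,"y": 0,"z": 0,"rx": 0,"ry": 0,"rz": 0,"jaw": 1},{"x": 0.002,"y": 0,"z": 0,"rx": 0,"ry": 0,"rz": 0,"jaw": 1}]}}

```text
t: 17.7
ee_pos: [0.4961, 0.1813, 0.0213]
tool_rot: [0.703, 0.074, -0.08, -0.703]
wrist_force: [-10.5, -4.2, 7.5]
grip_width: 0.0
```

The box doesn't yield under 11 N, far more than its sliding friction, so it is against the back. I'll back off and retract.

>>> {"name": "move_arm", "arguments": {"targets": [{"x": -0.01,"y": 0,"z": 0,"rx": 0,"ry": 0,"rz": 0,"jaw": 1},{"x": -0.03,"y": 0,"z": 0,"rx": 0,"ry": 0,"rz": 0,"jaw": 1},{"x": -0.045,"y": -0.02,"z": 0,"rx": 0,"ry": 0,"rz": 0,"jaw": 1},{"x": -0.045,"y": -0.06,"z": 0,"rx": 0,"ry": 0,"rz": 0,"jaw": 1},{"x": -0.045,"y": -0.11,"z": 0,"rx": 0,"ry": 0,"rz": 0,"jaw": 1},{"x": -0.045,"y": -0.16,"z": -0.02,"rx": 0,"ry": 0,"rz": 0,"jaw": 1},{"x": -0.045,"y": -0.19,"z": -0.06,"rx": 0,"ry": 0,"rz": 0,"jaw": 1},{"x": -0.03,"y": -0.19,"z": -0.11,"rx": 0,"ry": 0,"rz": 0,"jaw": 1},{"x": 0,"y": -0.19,"z": -0.15,"rx": 0,"ry": 0,"rz": 0,"jaw": 1},{"x": 0,"y": -0.19,"z": -0.2,"rx": 0,"ry": 0,"rz": 0,"jaw": 1},{"x": 0,"y": -0.19,"z": -0.2,"rx": 0,"ry": 0,"rz": 0,"jaw": 1},{"x": 0,"y": -0.19,"z": -0.2,"rx": 0,"ry": 0,"rz": 0,"jaw": 1}]}}

```text
t: 18.9
ee_pos: [0.5435, -0.0145, 0.2115]
tool_rot: [-0.703, -0.076, 0.076, 0.703]
wrist_force: [0.4, 1.0, 0.0]
grip_width: -0.0001
```

Run:
```python
from h import *
st()
im=snapshot('top')[:,:,::-1];cv2.imwrite('pics/top11.png',im)
im=snapshot('scene')[:,:,::-1];cv2.imwrite('pics/scene11.png',im)
```

```text
t 18.9 tcp [ 0.5435 -0.0145  0.2115] jawdeg 102.3 w -8.781593158684687e-05 F [0.4 1.  0. ] j [-0.232  0.261  1.581  0.     1.299 -2.018]
[[ 0.977 -0.    -0.213]
 [ 0.213  0.     0.977]
 [ 0.    -1.     0.   ]]
```

View pics/top11.png

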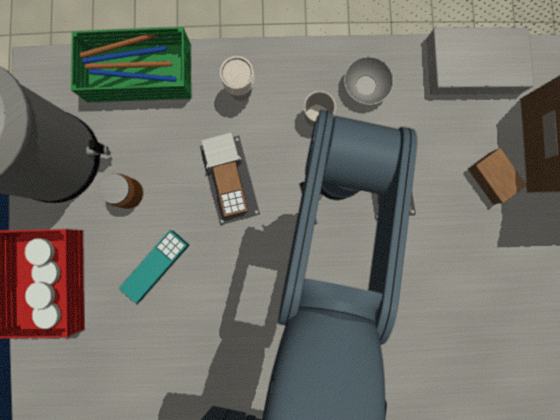

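View pics/scene11.png

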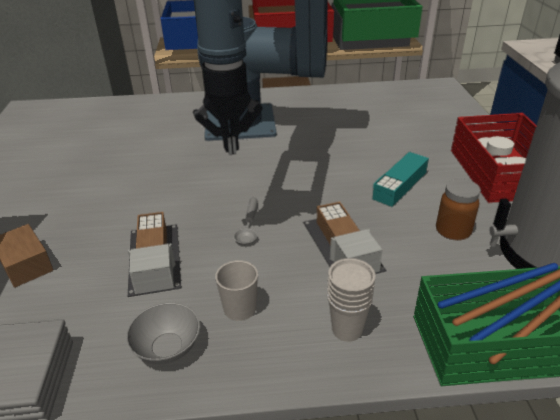

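The target at top (232,190) shows its cubes with the lid up. The other box, at scene (150,235), is unmoved, and the arm is clear. Handing in.

Run:
```python
from h import *
robot.sign_off();print(robot.get_obs()['t'])
```

```text
the job is handed in; nothing more can be done
the job is handed in; nothing more can be done
```

I slid the wrong-way box out of its sleeve, turned it end for end and slid it back in. It is lid up, with its sugar cubes sticking out. The job was handed in at about 19 s of the 48 s allowed.

- **Fully home:** the box stopped against the sleeve back under 12 N while gripped. A second push on its open end with the shut fingers met no give at 11 N.
- **Disagreement:** before that second push, the top camera put the box's outer end 13 mm inside the plate edge, against 15 mm nominal. That is about the 2 mm calibration limit. The two cameras differed by up to 8 mm on where that end was, so I trusted the push. I did not re-measure afterwards.
- **Alignment:** the top camera showed the box about 1–2° askew in the sleeve before the second push, within the sleeve's side play.
- **Other box:** the final scene picture shows it where it was. A pixel comparison with the first picture gave a mean difference of 20. I put that down to the arm's shadow but did not confirm it.

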